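# Put the citrus juicer back together

### The arm

A 7-joint arm with a two-finger parallel gripper is mounted at the origin on a cart in front of the work surface, level with it; the furniture and walls round the work are solid. World frame = base frame: x ahead of the robot, y to its left, z up, the work surface at z = 0. Lengths are in m, angles in rad, forces in N, time in s.
With the tool pointing down it reaches from about 0.4 to 0.875 m from the base axis. Payload 19.3 kg.
Tool frame: the origin (TCP) lies midway between the tips of the shut fingers; the grasp point (between the pads) lies 19 mm behind it; z points along the fingers, y is the line along which they close (so a half turn about z gives the same grasp; the last joint's range is limited). The gripper opens to 85 mm and grips with 20 to 120 N. Pads are 22 mm wide; open, the fingers measure 114 mm over their backs; the gripper's body (76 mm by 85 mm) begins 54 mm behind the grasp point. The pads swing forward as they close: fully open they stand 13 mm farther back than shut.
Start: joints at [-1.388, 0.521, -0.036, 1.599, 0.021, 1.021, -0.113], TCP at [0.156, 0.605, 0.231] pointing down, gripper open.
Joint ranges: [-2.91, 2.91], [-0.3, 2.13], [-1.5, 1.42], [0.17, 2.43], [-1.26, 4.41], [0.16, 1.93], [-2.52, 2.52]. Speed limits (rad/s): [1.89, 1.89, 2.39, 2.39, 3.01, 3.01, 3.01].

### API

Orientations are given as [roll, pitch, yaw] about the fixed x, y, z axes, in that order (R = Rz(yaw) Ry(pitch) Rx(roll)).
In Python, from workcell import bot gives the robot as it stands.
- The arm moves only by the tool nudge_tcp, called after ">>>" in YAML: its name, and indented under it one key for each argument. Schema: {"type":"object","properties":{"segments":{"type":"array","items":{"type":"array","items":{"type":"number"},"minItems":7,"maxItems":7},"minItems":1,"maxItems":5},"squeeze":{"type":"number"},"only":{"type":"string"},"quiet":{"type":"boolean"},"lines":{"type":"string"}},"required":["segments"],"additionalProperties":false}. segments is a list of rows, 1 to 5 of them, each of 7 numbers: the finger opening in m, then dx, dy, dz in m, then a rotation vector rx, ry, rz in rad; each row is the pose to reach, as a shift and turn from the pose commanded when the call began, along the tool's axes at that moment; what a row does not reach only later rows make up. A row lasts 1/8 s, in which the tool goes at most 0.0625 m and 0.188 rad, less where a joint would pass 70% of its speed; a pose out of reach is approached as far as the arm can. The fingers move at their own pace and stop on an object; squeeze is the grip in N (left out, the last holds). Time passes only in rows, so rows that do not move let the fingers close. The tool returns the time, the measured TCP pose, the force, the opening and the grip force at its end. only (a regular expression) keeps the lines of the reply that match it, lines (a string "A,B") keeps lines A to B, and quiet returns only ok. Input that does not fit is refused with a message, and nothing moves.
- bot.observe(): the state, without advancing time (a new reading comes with each control period).
- bot.grab_frame(name): name is "scene" or "top"; returns the picture (480x640x3 uint8, blue, green, red); there is no depth.
- bot.calibration(name): a dict with "vfov" (degrees; the focal length in pixels is half the picture's height over the tangent of half this angle, whatever the lens; pixels are square), "cx", "cy" (the principal point, pixels), "eye" and "attitude" of the camera in the world. Camera axes: x right, y down, z forward; pixel columns grow to the right and rows downward; lengths in m; the calibration is good to about 2 mm. A picture is of the moment at which its call begins. calibration takes no time and is no camera call.
- bot.job_done(): hands the job in; it is judged then, once.
The state is a dict: "clock": time; "qpos": joint angles; "qd": joint speeds; "joint_efforts": joint torques, N m; "position": TCP position; "tool_rot": TCP orientation; "force": force on the tool from outside, world axes, zero at the start; "moment": the same for the moment, N m; "grip_width": finger opening in m; "finger_force": force on a finger pad.
Only numpy, scipy, OpenCV 4.12 (cv2) and the standard library are available. Lean on these libraries where they do the work, as an engineer would, in place of code of your own. Each camera call takes 0.05 s, during which the arm holds its last target. There are 200 camera calls.

### The job

The washed parts of the citrus juicer lie on the chopping board. Put the juicer together for pressing oranges: lower the slotted sieve over the spindle until it sits level in the juice bowl, then put the ribbed reamer cone on the spindle and turn it until the slot in its hub drops over the spindle's crossbar and the cone is fully home. Let go of both, and do not disturb the cup under the spout or the other things standing about.

Things in the scene. Friction and masses are not known exactly. Their poses are not given: they have to be found in the camera images.
- juicer: Electric citrus juicer, fixed on the worktop left or right of the sink: round steel housing 124 mm wide, white juice bowl on top. Origin: centre of its underside, z up; its axis is the spindle's. The bowl's rim is 131 mm across outside, 116 mm inside, 102 mm above the origin. The spout points along -x; a small cup stands under it, reaching 130 mm from the axis.
- sieve_seat (a point): Where the centre of the sieve's underside belongs: on the juicer's axis, 90 mm above the worktop, level with the tops of six lugs in the bowl that carry the sieve. Round the axis stands a fixed sleeve, 28 mm across, up to 10 mm above this point; the spindle comes out of the sleeve.
- spindle_top (a point): Centre of the spindle's top, 151 mm above the worktop, z up. Steel shaft 14 mm across with a flat crossbar through it along this point's x axis, 23 mm from end to end, 6 mm thick, its top 20 mm below this point: the uppermost 20 mm are plain and round. It may stand at any angle; the motor's gears hold it (about 0.5 N m to turn it).
- sieve: Slotted round steel sieve lying on the board, 112 mm across, about 90 g. Origin: centre of its underside, z up; the same all round, its yaw is free. Floor 4 mm thick, outer upstand 12 mm high; in the middle a hub tube 42 mm outside, 35 mm inside, open right through, 24 mm high: grip it there from above. It goes over sleeve and spindle with 3.5 mm to spare all round.
- reamer: White ribbed reamer cone standing point up on the board, 62 mm high, about 60 g. Origin: centre of its underside, z up. Skirt 42 mm across, 26 mm high, with two flat finger grips on its +y and -y sides (44 mm apart, 28 mm long): grip it there from above. Two fins stick out along +x and -x, 54 mm from end to end, in line with the slot of the hub inside (hub_end).
- hub_end (a point): Inner end of the reamer's hub, on the cone's axis, 34 mm above its underside; axes as the cone's. Below it the hub is open: round bore 16.6 mm wide, with a cross slot 9 mm wide, 26 mm long, along x, over the whole depth. Slot across the crossbar: the hub rests on it, 14 mm too high. In line (either way round, within 0.1 rad): it drops until this point meets spindle_top.
- board: Wooden chopping board, 220 x 280 x 12 mm, fixed on the worktop on the other side of the sink from the juicer; origin: centre of its underside. Sieve, reamer and a teaspoon lie on it, 12 mm above the worktop; sieve and reamer may have changed places.
- faucet_head (a point): Lower end of the faucet's spray head, which hangs over the sink between juicer and board, 160 mm above the worktop; the faucet rises from here to 350 mm and back to the wall. It is fixed: pass well in front of it (x below 0.5) when carrying parts across.
- spout_cup: Espresso cup, 60 mm across and 49 mm high, standing under the juicer's spout; origin: centre of its underside. Leave it alone.
- spare_cup: A second such cup, on a cork coaster at the front edge of the worktop. Leave it alone.
- honey: Honey jar, 61 mm across and 85 mm high, at the front edge; origin: centre of its underside. Leave it alone.
- spoon: Teaspoon, 130 mm long, lying on the far side of the chopping board. Leave it alone.

How it is judged:
On the way:
1. the sieve sits level in the bowl, on its lugs round the spindle (z of sieve in the frame of juicer between 0.085 and 0.0935 m and horizontal distance between sieve and juicer below 0.007 m and angle between sieve's own z axis and vertical below 0.06 rad), for 0.2 s.
At the end, for the whole second after the job is handed in: Sieve level (0.06 rad) in the bowl, its underside 85 to 93.5 mm above the worktop, within 7 mm of the axis. Reamer upright (0.08 rad) on the spindle, within 4 mm of its axis, slot and crossbar in line (0.3 rad), underside 30 to 39 mm below the spindle's top. Both at rest (all of step 1 and z of reamer in the frame of spindle_top between -0.039 and -0.03 m and horizontal distance between reamer and spindle_top below 0.004 m and angle between reamer's own z axis and vertical below 0.08 rad and angle between the x axis of reamer and the x axis of spindle_top, either way round below 0.3 rad and linear speed of each of sieve, reamer below 0.02 m/s and angular speed of each of sieve, reamer below 0.2 rad/s); the robot touches nothing.
It fails at once if the cup under the spout is moved more than 30 mm (distance of spout_cup from where it was at the start of the episode above 0.03 m).
It fails at once if the spare cup, the honey jar or the teaspoon is moved more than 30 mm (distance of any of spare_cup, honey, spoon from where it was at the start of the episode above 0.03 m).
It also fails if it takes over 72 s, if anything falls off the work surface, if the arm or the gripper's body presses on something with over 40 N, if the wrist force passes 120 N, or if a joint passes its speed limit or range.

## Working session

There is one attempt and no reset: what is moved stays moved. The work goes in short steps, Python scripts to look and compute and a tool call to move; the robot and the scene stay as the last step left them, time stands still between calls to the robot, and variables do not carry over. Pictures are saved under pics/ and viewed, at most 12 in all, crops included, and the job is handed in when it is done.

```bash
ls; mkdir -p pics
```

Run:
```python
from workcell import bot
import cv2
print(bot.observe())
for n in("scene","top"):
    print(n,bot.calibration(n)); cv2.imwrite(f"pics/{n}0.png",bot.grab_frame(n))
```

```text
pics
workcell.py
{'clock': 0.0, 'qpos': array([-1.38823171,  0.52200288, -0.03633804,  1.5999611 ,  0.02121196,
        1.02111657, -0.11281079]), 'qd': array([ 6.16563942e-04,  8.82306446e-04,  2.66499613e-04, -2.61149085e-04,
        7.63584487e-04, -3.29774795e-05,  1.65814817e-03]), 'joint_efforts': array([ 1.63746241e-03, -9.27082300e+01,  1.98024295e+00, -3.69943929e+01,
        1.78716896e-02,  8.14045896e-03,  7.54674420e-05]), 'position': array([0.15625283, 0.604823  , 0.23074935]), 'tool_rot': array([-3.14049329e+00,  8.31763813e-05,  2.88882195e+00]), 'force': array([-0.08104276,  0.19496067,  0.18357235]), 'moment': array([-0.01601806, -0.02296054,  0.00450287]), 'finger_force': 0.0, 'grip_width': 0.08502895643718235}
scene {'vfov': 42.10460226710815, 'cx': 318.71009376060385, 'cy': 233.8310988305083, 'eye': array([-0.86844513, -0.7770171 ,  0.94092069]), 'attitude': array([-2.03116591,  0.01641339, -1.07076638])}
top {'vfov': 51.42295769176802, 'cx': 325.6534370477732, 'cy': 238.74926170350668, 'eye': array([0.41622158, 0.00473259, 1.20182995]), 'attitude': array([-3.01258437e+00, -1.78862759e-03, -1.57695619e+00])}
```

View pics/scene0.png

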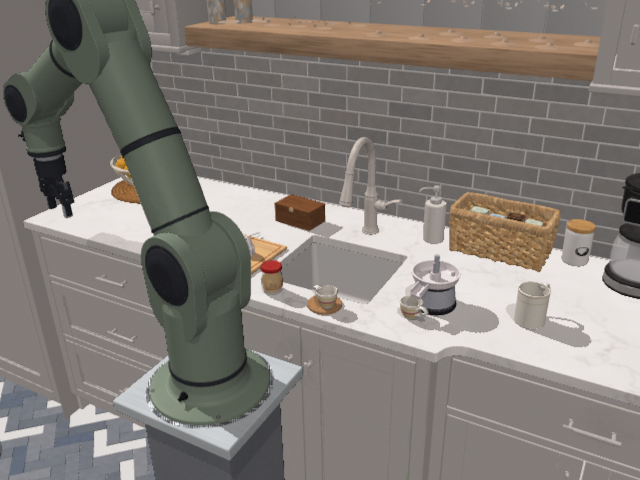

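View pics/top0.png

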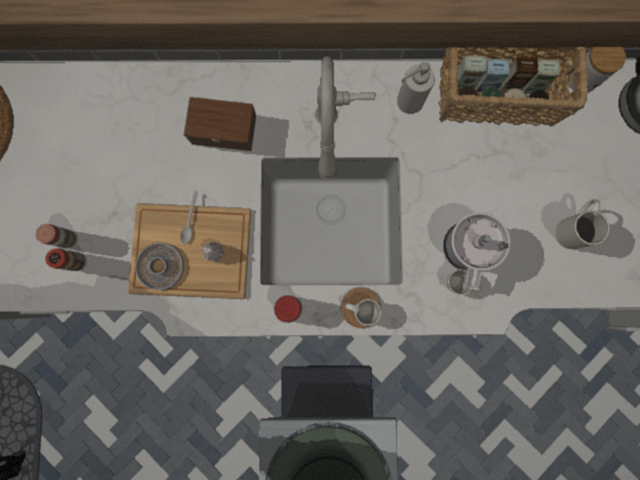

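The top view shows the board at columns 130-250, rows 205-298, with the sieve near (159,267), the reamer near (212,250) and the spoon at (188,225). The juicer is at (478,242) with its cup at (463,282). The faucet head is at (327,170). The arm partly hides the board in the scene view. Next I zoom in.

Create h.py:
```python
from workcell import bot
import numpy as np, cv2
from scipy.spatial.transform import Rotation as R
C={n:bot.calibration(n) for n in("scene","top")}
def f(c): return 240/np.tan(np.radians(c['vfov']/2))
def ray(n,u,v):
    c=C[n]; d=R.from_euler('xyz',c['attitude']).apply([(u-c['cx'])/f(c),(v-c['cy'])/f(c),1]); return c['eye'],d/np.linalg.norm(d)
def at(n,u,v,z):
    e,d=ray(n,u,v); return e+d*(z-e[2])/d[2]
def proj(n,P):
    c=C[n]; p=R.from_euler('xyz',c['attitude']).inv().apply(np.atleast_2d(P)-c['eye']); return p[:,:2]/p[:,2:]*f(c)+[c['cx'],c['cy']]
def tri(a,b):
    (e1,d1),(e2,d2)=ray("top",*a),ray("scene",*b)
    s=np.linalg.lstsq(np.c_[d1,-d2],e2-e1,rcond=None)[0]; p,q=e1+s[0]*d1,e2+s[1]*d2
    return (p+q)/2,np.linalg.norm(p-q)
```

Run:
```python
from h import *
t=cv2.imread("pics/top0.png");s=cv2.imread("pics/scene0.png")
rs=lambda i,k:cv2.resize(i,None,fx=k,fy=k,interpolation=cv2.INTER_CUBIC)
a=rs(t[230:300,125:237],7)[:,:784]; cv2.imwrite("pics/board.png",a)
b=rs(t[205:300,430:530],4);c=rs(s[245:340,390:490],4); cv2.imwrite("pics/jui.png",np.hstack([b,c]))
for p in[(159,267,.036),(212,250,.03),(478,242,.102),(327,170,.16),(288,309,.085),(365,312,.05),(190,251,.012),(463,282,.05)]: print(p,at("top",*p))
```

```text
(159, 267, 0.036) [0.50309998 0.39208962 0.036     ]
(212, 250, 0.03) [0.54301174 0.27040909 0.03      ]
(478, 242, 0.102) [ 0.54958622 -0.33694855  0.102     ]
(327, 170, 0.16) [ 0.70012683 -0.00176974  0.16      ]
(288, 309, 0.085) [0.40442435 0.08634793 0.085     ]
(365, 312, 0.05) [ 0.39617197 -0.08719231  0.05      ]
(190, 251, 0.012) [0.54286235 0.3271754  0.012     ]
(463, 282, 0.05) [ 0.46320701 -0.31427451  0.05      ]
```

View pics/board.png

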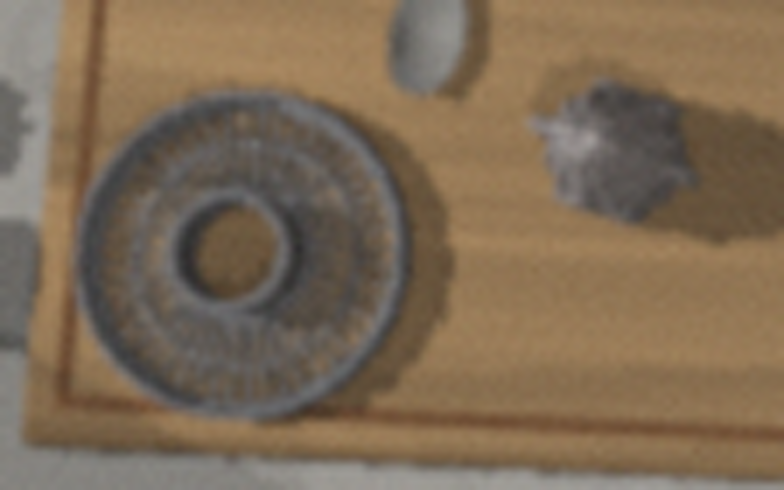

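View pics/jui.png

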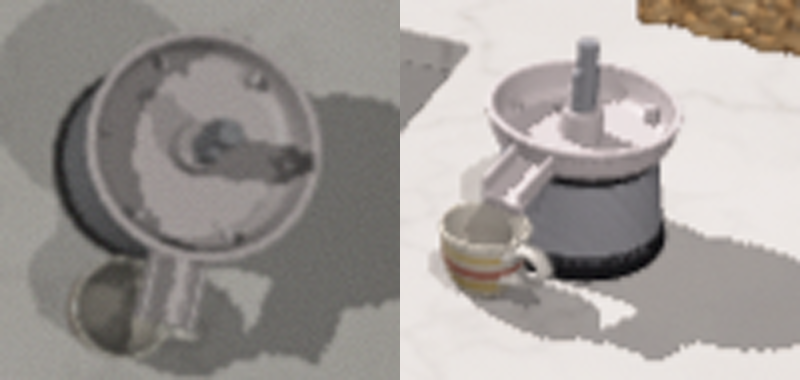

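The crops show the sieve hub ring centred at about top (158.4,265.2) and its outer rim at about (159.3,265.7). The reamer fins run from about (202,247) to (223,255). The juicer rim is centred at about (480.6,241.7) and the spindle top is at about (486,237). The crossbar is hard to make out, so I'll average frames and zoom.

Run:
```python
from h import *
A={n:np.mean([bot.grab_frame(n).astype(float) for _ in range(10)],0) for n in C}
np.savez("avg0.npz",**A)
rs=lambda i,w,h:cv2.resize(np.clip(1.3*i,0,255).astype(np.uint8),(w,h),interpolation=cv2.INTER_CUBIC)
a=rs(A['top'][225:255,466:506],400,300)      # spindle k=10
b=rs(A['scene'][250:290,417:457],300,300)[:, :]  # k=7.5
c=rs(A['top'][234:264,192:232],400,300)      # reamer k=10
d=rs(A['scene'][225:285,220:300],400,300)      # k=5
cv2.imwrite("pics/z.png",np.vstack([np.hstack([a,cv2.copyMakeBorder(b,0,0,0,100,0)]),np.hstack([c,d])]))
```

```text
(no output)
```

View pics/z.png

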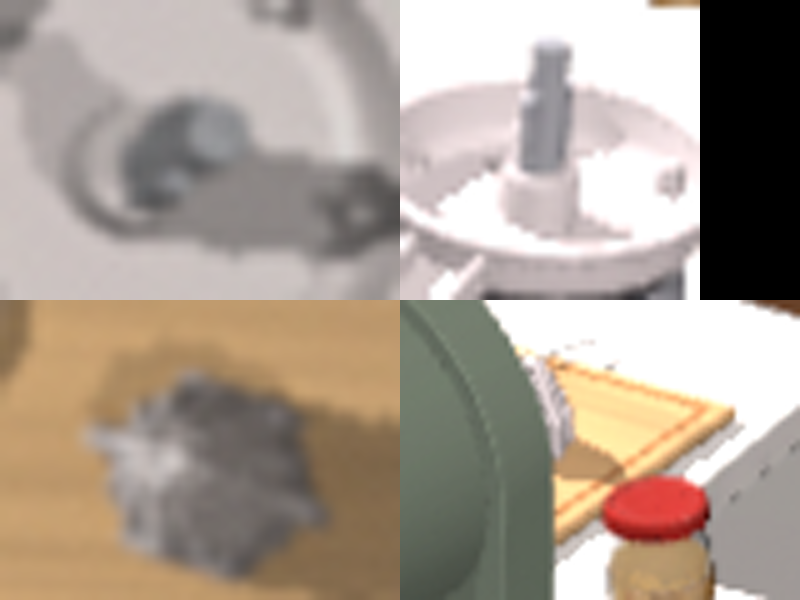

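In the averaged crops the spindle top is at top (487.4,237.7) and scene (436.8,255.3). The crossbar shows a lit end at about top (483.5,243), and in the scene a near-left bulge at about (433.4,262) and a far-right one at about (440,258). The reamer's fin tips are at about top (201,247) and (223.5,255). Next I triangulate and fit with a projected model.

Run:
```python
from h import *
P,e=tri((487.4,237.7),(436.8,255.3)); print("spindle top",P,e, "top@.151",at("top",487.4,237.7,.151),"scene@.151",at("scene",436.8,255.3,.151))
print("rim",at("top",480.6,241.75,.102)); print("sieve hub",at("top",158.4,265.2,.036),"sieve rim",at("top",159.3,265.7,.024))
a,b=at("top",201,247,.03),at("top",223.5,255,.03);print("fins",a,b,np.linalg.norm(a-b),"mid",(a+b)/2,"yaw",np.arctan2(*(a-b)[[1,0]]))
print("tip",at("top",192+15.6,234+16,.074))
A=np.load("avg0.npz"); s=at("top",487.4,237.7,.151)
# overlay crossbar candidates
rows=[]
for yaw in np.radians([0,30,60,90,120,150]):
    ims=[]
    for n,(u0,v0),k in(("top",(466,225),7),("scene",(417,245),7)):
        im=cv2.resize(np.clip(1.2*A[n][v0:v0+30,u0:u0+38],0,255).astype(np.uint8),None,fx=k,fy=k,interpolation=cv2.INTER_CUBIC)
        ps=s if n=="top" else at("scene",436.8,255.3,.151)
        c=np.array([[x,y] for x,y in((.0115,.003),(-.0115,.003),(-.0115,-.003),(.0115,-.003))])@np.array([[np.cos(yaw),np.sin(yaw)],[-np.sin(yaw),np.cos(yaw)]])
        q=proj(n,np.c_[c+ps[:2],np.full(4,.131)]); q=((q-[u0,v0]+.5)*k).astype(np.int32)
        cv2.polylines(im,[q],True,(0,0,255),1); 
        ims.append(im[:150 if 0 else None])
    rows.append(cv2.resize(np.hstack(ims),(400,158)))
cv2.imwrite("pics/cb.png",np.vstack([np.hstack(rows[i:i+2]) for i in(0,2,4)]))
```

```text
spindle top [ 0.55285542 -0.34242106  0.15045444] 0.00017744467114784627 top@.151 [ 0.55274167 -0.34215722  0.151     ] scene@.151 [ 0.55196648 -0.34277877  0.151     ]
rim [ 0.55011204 -0.34276111  0.102     ]
sieve hub [0.50732771 0.39364876 0.036     ] sieve rim [0.50706818 0.39548103 0.024     ]
fins [0.55030044 0.29657397 0.03      ] [0.53098431 0.24300695 0.03      ] 0.0569432854615703 mid [0.54064238 0.26979046 0.03      ] yaw 1.224711960731125
tip [0.53831071 0.27043526 0.074     ]
```

View pics/cb.png

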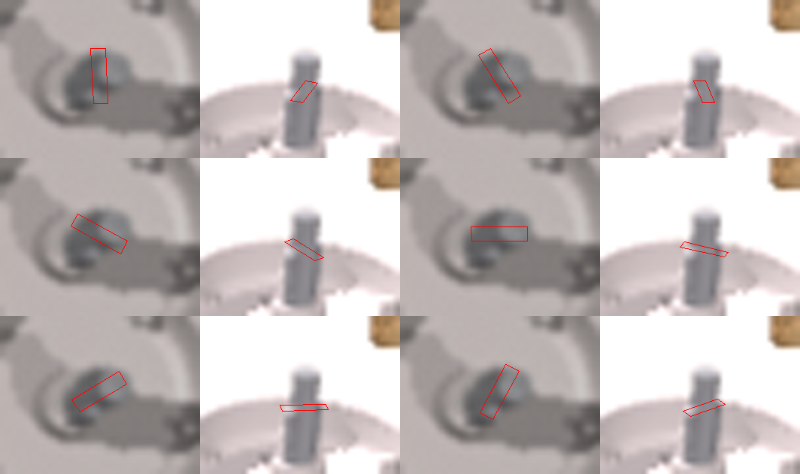

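Create d.py:
```python
import sys; from h import *
o=bot.observe(); T=R.from_euler('xyz',o['tool_rot'])
x,y,z,yaw=map(float,sys.argv[1:5]); G=R.from_euler('xyz',[np.pi,0,yaw])
print("t",round(o['clock'],2),"pos",o['position'].round(4),"rpy",o['tool_rot'].round(4),"shift",T.inv().apply(np.array([x,y,z])-o['position']).round(4),"rot",(T.inv()*G).as_rotvec().round(4),"F",o['force'].round(1),"M",o['moment'].round(2),"w",round(o['grip_width'],4))
```

```text
(no output)
```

>>> nudge_tcp:
  segments:
    - [0.085,-0.055,-0.016,0.016,0,0,0]
    - [0.085,-0.11,-0.032,0.032,0,0,0]
    - [0.085,-0.165,-0.048,0.048,0,0,0]
    - [0.085,-0.22,-0.065,0.064,0,0,0]
    - [0.085,-0.275,-0.081,0.08,0,0,0]
  squeeze: 20

```text
clock: 1.72
position: [0.4038, 0.4569, 0.151]
tool_rot: [3.141, 0.0, 2.889]
force: [0.3, 1.3, 0.5]
grip_width: 0.0851
finger_force: 0.0
```

```bash
python3 d.py .507 .394 .12 1.9
```

```text
t 1.73 pos [0.4038 0.4569 0.151 ] rpy [3.1412e+00 2.0000e-04 2.8889e+00] shift [-0.1156 -0.0351  0.031 ] rot [ 4.000e-04 -0.000e+00  9.889e-01] F [0.3 1.3 0.5] M [ 0.03  0.01 -0.04] w 0.0851
```

Run:
```python
from h import *
s=np.mean([bot.grab_frame("scene").astype(float) for _ in range(6)],0)
np.savez("avg1.npz",scene=s)
print(proj("scene",[[.507,.394,.036],[.5405,.27,.03],[.538,.27,.074]]))
cv2.imwrite("pics/s1.png",cv2.resize(np.clip(s[190:290,150:310],0,255).astype(np.uint8),(800,500),interpolation=cv2.INTER_CUBIC))
```

```text
[[207.96287668 243.33188057]
 [246.21824864 248.8163076 ]
 [244.79920915 236.64853177]]
```

View pics/s1.png

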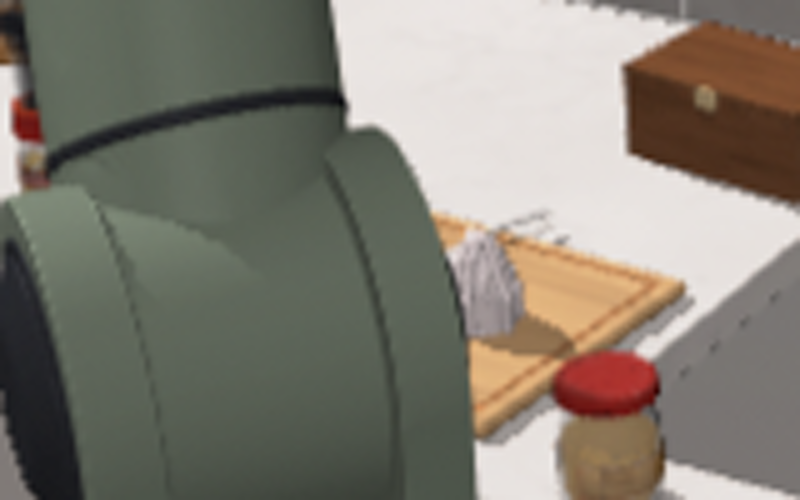

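The scene view shows the reamer's tip at about (245.6,235.6). The model predicted (244.8,236.6), so its position and height agree. The sieve is hidden behind the arm, so I'll rely on its two rings at different heights, which agree within 2 mm, and check its height by contact.

>>> nudge_tcp:
  segments:
    - [0.065,-0.04,-0.012,0.01,0,0,0.18]
    - [0.065,-0.08,-0.024,0.02,0,0,0.36]
    - [0.065,-0.115,-0.035,0.031,0,0,0.54]
    - [0.065,-0.115,-0.035,0.031,0,0,0.72]
    - [0.065,-0.115,-0.035,0.031,0,0,0.9]

```text
clock: 2.65
position: [0.5041, 0.3964, 0.1204]
tool_rot: [3.142, -0.001, 1.984]
force: [0.1, 0.7, -0.7]
grip_width: 0.0651
finger_force: 0.0
```

```bash
python3 d.py .507 .3945 .012 1.99
```

```text
t 2.65 pos [0.5041 0.3964 0.1204] rpy [ 3.1415e+00 -7.0000e-04  1.9843e+00] shift [-0.003   0.0018  0.1084] rot [ 0.0001 -0.0007 -0.0057] F [ 0.1  0.7 -0.7] M [0.04 0.02 0.  ] w 0.0651
```

>>> nudge_tcp:
  segments:
    - [0.065,-0.003,0.002,0.04,0,0,0]
    - [0.065,-0.003,0.002,0.08,0,0,0]
    - [0.065,-0.003,0.002,0.09,0,0,0]
    - [0.065,-0.003,0.002,0.098,0,0,0]
    - [0.065,-0.003,0.002,0.104,0,0,0]

```text
clock: 3.28
position: [0.5084, 0.3941, 0.0172]
tool_rot: [3.14, -0.001, 1.989]
force: [-0.0, -0.1, -0.6]
grip_width: 0.065
finger_force: 0.0
```

```bash
python3 d.py .507 .3945 .012 1.99
```

```text
t 3.27 pos [0.5084 0.3941 0.0172] rpy [ 3.1400e+00 -6.0000e-04  1.9891e+00] shift [ 0.0009 -0.0011  0.0052] rot [ 0.0016 -0.0006 -0.0009] F [-0.  -0.1 -0.6] M [ 0.01 -0.02 -0.02] w 0.065
```

>>> nudge_tcp:
  segments:
    - [0.065,0,0,0.003,0,0,0]
    - [0.03,0,0,0.003,0,0,0]
    - [0.03,0,0,0.003,0,0,0]
    - [0.03,0,0,0.003,0,0,0]
    - [0.03,0,0,0.003,0,0,0]
  squeeze: 40

```text
clock: 3.9
position: [0.509, 0.3939, 0.0145]
tool_rot: [3.139, -0.001, 1.989]
force: [2.2, 1.3, 6.0]
grip_width: 0.041
finger_force: 50.0
```

```bash
python3 d.py .507 .3945 .15 1.99
```

```text
t 3.9 pos [0.509  0.3939 0.0145] rpy [ 3.1391e+00 -6.0000e-04  1.9886e+00] shift [ 0.0014 -0.0013 -0.1355] rot [ 0.0025 -0.0006 -0.0014] F [2.2 1.3 6. ] M [ 0.01 -0.31  0.01] w 0.041
```

>>> nudge_tcp:
  segments:
    - [0.03,0,0,-0.03,0,0,0]
    - [0.03,0,0,-0.08,0,0,0]
    - [0.03,0,0,-0.13,0,0,0]
    - [0.03,0,0,-0.17,0,0,0]
    - [0.03,0,0,-0.19,0,0,0]

```text
clock: 4.53
position: [0.5085, 0.3936, 0.2062]
tool_rot: [3.139, -0.001, 1.989]
force: [0.3, -0.0, -1.4]
grip_width: 0.0412
finger_force: 48.1
```

```bash
python3 d.py .47 .10 .21 1.6
```

```text
t 4.53 pos [0.5085 0.3936 0.2062] rpy [ 3.1387e+00 -1.1000e-03  1.9885e+00] shift [-0.2528 -0.1543 -0.0045] rot [ 0.0026 -0.0017  0.3885] F [ 0.3 -0.  -1.4] M [-0.06  0.01  0.01] w 0.0412
```

>>> nudge_tcp:
  segments:
    - [0.03,-0.05,-0.03,0,0,0,0.05]
    - [0.03,-0.1,-0.06,0,0,0,0.13]
    - [0.03,-0.15,-0.09,-0.003,0,0,0.22]
    - [0.03,-0.2,-0.12,-0.004,0,0,0.31]
    - [0.03,-0.25,-0.152,-0.004,0.002,-0.001,0.389]

```text
clock: 5.15
position: [0.4702, 0.1014, 0.2079]
tool_rot: [-3.141, 0.001, 1.597]
force: [1.6, -1.9, -1.1]
grip_width: 0.0414
finger_force: 48.1
```

```bash
python3 d.py .48 -.19 .21 1.2
```

```text
t 5.15 pos [0.4702 0.1014 0.2079] rpy [-3.1408e+00  8.0000e-04  1.5969e+00] shift [-0.2915  0.0022 -0.0019] rot [-0.0006  0.0009  0.3969] F [ 1.6 -1.9 -1.1] M [-0.05 -0.05  0.07] w 0.0414
```

>>> nudge_tcp:
  segments:
    - [0.03,-0.06,0.0,0,0,0,0.08]
    - [0.03,-0.12,0.0,0,0,0,0.16]
    - [0.03,-0.18,0.001,-0.001,0,0,0.24]
    - [0.03,-0.235,0.002,-0.002,0,0,0.32]
    - [0.03,-0.29,0.002,-0.002,0,0,0.4]

```text
clock: 5.78
position: [0.4809, -0.1885, 0.2103]
tool_rot: [-3.141, 0.001, 1.197]
force: [0.9, 0.1, -0.7]
grip_width: 0.0413
finger_force: 48.1
```

```bash
python3 d.py .552 -.3425 .20 1.0
```

```text
t 5.78 pos [ 0.4809 -0.1885  0.2103] rpy [-3.1415e+00  1.3000e-03  1.1972e+00] shift [-0.1175  0.1224  0.0104] rot [0.     0.0013 0.1972] F [ 0.9  0.1 -0.7] M [ 0.05 -0.03  0.01] w 0.0413
```

>>> nudge_tcp:
  segments:
    - [0.03,-0.035,0.036,0,0,0,0.08]
    - [0.03,-0.07,0.072,0,0,0,0.16]
    - [0.03,-0.1,0.104,0.0,0,0.001,0.197]
    - [0.03,-0.1175,0.122,0.005,0,0.001,0.197]
    - [0.03,-0.1175,0.122,0.01,0,0.001,0.197]

```text
clock: 6.4
position: [0.5518, -0.3422, 0.1996]
tool_rot: [-3.141, 0.002, 1.001]
force: [0.0, 1.1, -0.7]
grip_width: 0.0411
finger_force: 48.1
```

>>> nudge_tcp:
  segments:
    - [0.03,0,0,0,0,0,0]

```text
clock: 6.52
position: [0.5516, -0.3397, 0.1995]
tool_rot: [-3.14, 0.001, 1.003]
force: [-0.1, -0.4, -1.0]
grip_width: 0.0414
finger_force: 48.1
```

```bash
python3 d.py .552 -.3425 .20 1.0
```

Run:
```python
from h import *
A={n:np.mean([bot.grab_frame(n).astype(float) for _ in range(4)],0) for n in C}
o=bot.observe()['position']; o=np.array([o[0],o[1],o[2]-.0025])
ims=[]
for n,u0,v0 in(("top",440,195),("scene",385,200)):
    k=5;im=cv2.resize(np.clip(1.2*A[n][v0:v0+110,u0:u0+80+0],0,255).astype(np.uint8),None,fx=k,fy=k,interpolation=cv2.INTER_CUBIC)
    for r,z in((.056,.012),(.021,.024)):
        t=np.linspace(0,6.28,60);q=proj(n,np.c_[o[0]+r*np.cos(t),o[1]+r*np.sin(t),np.full(60,o[2]+z)]);cv2.polylines(im,[((q-[u0,v0]+.5)*k).astype(np.int32)],True,(0,0,255),1)
    ims.append(im)
cv2.imwrite("pics/sv.png",np.hstack(ims))
```

```text
t 6.53 pos [ 0.5516 -0.3397  0.1995] rpy [-3.1399e+00  8.0000e-04  1.0029e+00] shift [-0.0022  0.0018 -0.0005] rot [-0.0017  0.0008  0.0029] F [-0.1 -0.4 -1. ] M [0.02 0.04 0.02] w 0.0414
```

View pics/sv.png

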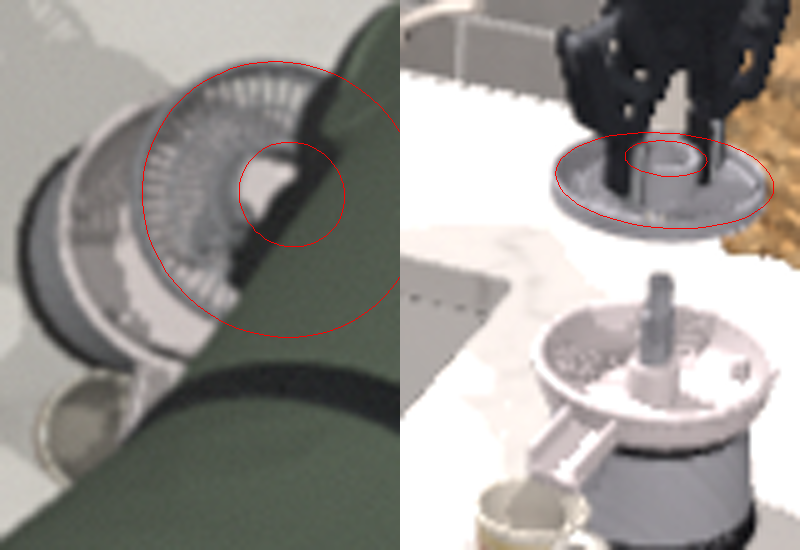

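The scene crop shows the sieve held level above the spindle. Compared with the model outlines, its edges are about 1 pixel to the left in both views and about 1 pixel up in the top view, so its centre sits about 2.5 mm along tool +x from the TCP. I'll correct for that and lower it.

```bash
python3 d.py .5507 -.3447 .145 1.0
```

```text
t 6.92 pos [ 0.5521 -0.3402  0.2   ] rpy [-3.1411e+00  1.0000e-03  1.0031e+00] shift [-0.0045  0.0013  0.055 ] rot [-0.0005  0.001   0.0031] F [ 0.7  0.1 -1.1] M [-0.04 -0.02  0.05] w 0.0414
```

>>> nudge_tcp:
  segments:
    - [0.03,-0.004,0.003,0.0,0,0,0]
    - [0.03,-0.004,0.003,0,0,0,0]
    - [0.03,-0.004,0.003,0.0,0,0,0]
    - [0.03,-0.004,0.003,0.0,0,0,0]

```text
clock: 7.42
position: [0.5524, -0.3454, 0.1998]
tool_rot: [-3.141, 0.001, 1.003]
force: [-0.2, -0.0, -1.2]
grip_width: 0.0409
finger_force: 48.1
```

```bash
python3 d.py .5507 -.3447 .145 1.0
```

```text
t 7.42 pos [ 0.5524 -0.3454  0.1998] rpy [-3.1408e+00  1.1000e-03  1.0027e+00] shift [-0.0003 -0.0017  0.0548] rot [-0.0008  0.0011  0.0027] F [-0.2 -0.  -1.2] M [-0.01  0.04 -0.03] w 0.0409
```

>>> nudge_tcp:
  segments:
    - [0.03,0,-0.0015,0.03,0,0,0]
    - [0.03,0,-0.0015,0.055,0,0,0]
    - [0.03,0,-0.0015,0.07,0,0,0]
    - [0.03,0,-0.0015,0.082,0,0,0]
    - [0.03,0,-0.0015,0.088,0,0.001,0]

```text
clock: 8.05
position: [0.5511, -0.3447, 0.1115]
tool_rot: [-3.141, 0.0, 1.003]
force: [0.3, -0.0, -1.1]
grip_width: 0.0414
finger_force: 48.2
```

>>> nudge_tcp:
  segments:
    - [0.03,0,0,0,0,0,0]
    - [0.03,0,0,0,0,0,0]

```text
clock: 8.3
position: [0.5512, -0.3449, 0.1124]
tool_rot: [3.142, 0.0, 1.003]
force: [0.1, 0.1, -2.0]
grip_width: 0.0414
finger_force: 48.1
```

```bash
python3 d.py .5507 -.3447 .0925 1.0
```

```text
t 8.3 pos [ 0.5512 -0.3449  0.1124] rpy [3.1415e+00 1.0000e-04 1.0027e+00] shift [-0.0002 -0.0006  0.0199] rot [0.0001 0.0001 0.0027] F [ 0.1  0.1 -2. ] M [ 0.01 -0.   -0.05] w 0.0414
```

>>> nudge_tcp:
  segments:
    - [0.03,0,0,0.004,0,0,0]
    - [0.03,0,0,0.008,0,0,0]
    - [0.03,0,0,0.012,0,0,0]
    - [0.03,0,0,0.012,0,0,0]

```text
clock: 8.8
position: [0.5508, -0.3446, 0.0994]
tool_rot: [-3.14, 0.0, 1.003]
force: [-0.7, -0.9, -1.3]
grip_width: 0.0412
finger_force: 48.1
```

>>> nudge_tcp:
  segments:
    - [0.03,0,0,0.002,0,0,0]
    - [0.03,0,0,0.004,0,0,0]
    - [0.03,0,0,0.006,0,0,0]

```text
clock: 9.18
position: [0.551, -0.3446, 0.0937]
tool_rot: [-3.141, 0.0, 1.003]
force: [-0.6, 0.5, -0.8]
grip_width: 0.042
finger_force: 48.1
```

```bash
python3 d.py .5507 -.3447 .0925 1.0
```

```text
t 9.18 pos [ 0.551  -0.3446  0.0937] rpy [-3.1409e+00  1.0000e-04  1.0028e+00] shift [-0.0002 -0.0003  0.0012] rot [-0.0007  0.0001  0.0028] F [-0.6  0.5 -0.8] M [-0.02  0.03  0.01] w 0.042
```

Past the sleeve with no contact. Next I lower it until it touches the lugs, then release.

>>> nudge_tcp:
  segments:
    - [0.03,0,0,0.001,0,0,0]
    - [0.03,0,0,0.002,0,0,0]
    - [0.03,0,0,0.003,0,0,0]

```text
clock: 9.55
position: [0.5511, -0.3447, 0.0923]
tool_rot: [-3.141, -0.001, 1.003]
force: [-11.2, 9.0, 35.4]
grip_width: 0.0412
finger_force: 59.8
```

```bash
python3 d.py .5507 -.3447 .0925 1.0
```

```text
t 9.55 pos [ 0.5511 -0.3447  0.0923] rpy [-3.1412e+00 -6.0000e-04  1.0027e+00] shift [-0.0002 -0.0003 -0.0002] rot [-0.0004 -0.0006  0.0027] F [-11.2   9.   35.4] M [1.95 2.17 0.09] w 0.0412
```

>>> nudge_tcp:
  segments:
    - [0.03,0,0,-0.002,0,0,0]
    - [0.058,0,0,-0.002,0,0,0]
    - [0.058,0,0,-0.002,0,0,0]
    - [0.058,0,0,-0.006,0,0,0]
    - [0.058,0,0,-0.01,0,0,0]

```text
clock: 10.18
position: [0.551, -0.3447, 0.1011]
tool_rot: [-3.141, 0.0, 1.003]
force: [-0.1, -0.3, -0.3]
grip_width: 0.0579
finger_force: 0.0
```

>>> nudge_tcp:
  segments:
    - [0.058,0,0,-0.03,0,0,0]
    - [0.058,0,0,-0.07,0,0,0]
    - [0.058,0,0,-0.11,0,0,0]
    - [0.058,0,0,-0.13,0,0,0]

```text
clock: 10.68
position: [0.5515, -0.3451, 0.2334]
tool_rot: [3.14, -0.0, 1.003]
force: [-0.2, 0.4, 0.4]
grip_width: 0.0583
finger_force: 0.0
```

```bash
python3 d.py .48 -.10 .21 1.1
```

```text
t 10.68 pos [ 0.5515 -0.3451  0.2334] rpy [ 3.1398e+00 -1.0000e-04  1.0025e+00] shift [ 0.1682 -0.1922  0.023 ] rot [ 0.0018 -0.     -0.0975] F [-0.2  0.4  0.4] M [ 0.01 -0.02 -0.04] w 0.0583
```

>>> nudge_tcp:
  segments:
    - [0.07,0.034,-0.038,0,0,0,0]
    - [0.07,0.068,-0.076,0.005,0,0,0]
    - [0.07,0.102,-0.114,0.01,0,0,0]
    - [0.07,0.135,-0.153,0.015,0,0,-0.05]
    - [0.07,0.168,-0.192,0.02,0,0,-0.1]

```text
clock: 11.3
position: [0.4791, -0.0983, 0.2111]
tool_rot: [-3.141, -0.0, 1.104]
force: [1.6, 0.8, 0.3]
grip_width: 0.0701
finger_force: 0.0
```

```bash
python3 d.py .49 .19 .20 1.22
```

```text
t 11.3 pos [ 0.4791 -0.0983  0.2111] rpy [-3.1413e+00 -5.0000e-04  1.1044e+00] shift [ 0.2624 -0.1198  0.0113] rot [-0.0003 -0.0005 -0.1156] F [1.6 0.8 0.3] M [ 0.02 -0.08 -0.01] w 0.0701
```

Run:
```python
from h import *
A={n:np.mean([bot.grab_frame(n).astype(float) for _ in range(6)],0) for n in C}
np.savez("avg2.npz",**A)
ims=[]
for n,u0,v0,c,zs in(("top",444,202,(.552,-.3425),.090),("scene",390,250,(.552,-.3425),.090),("top",182,220,(.540,.270),None),("scene",215,215,(.54,.27),None)):
    k=5;im=cv2.resize(np.clip(1.2*A[n][v0:v0+60,u0:u0+80],0,255).astype(np.uint8),None,fx=k,fy=k,interpolation=cv2.INTER_CUBIC)
    t=np.linspace(0,6.28,60)
    L=((.056,.102),(.021,.114)) if zs else ((.021,.012),(.021,.038))
    for r,z in L:
        q=proj(n,np.c_[c[0]+r*np.cos(t),c[1]+r*np.sin(t),np.full(60,z)]);cv2.polylines(im,[((q-[u0,v0]+.5)*k).astype(np.int32)],True,(0,0,255),1)
    ims.append(im)
cv2.imwrite("pics/p2.png",np.vstack([np.hstack(ims[:2]),np.hstack(ims[2:])]))
```

```text
(no output)
```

View pics/p2.png

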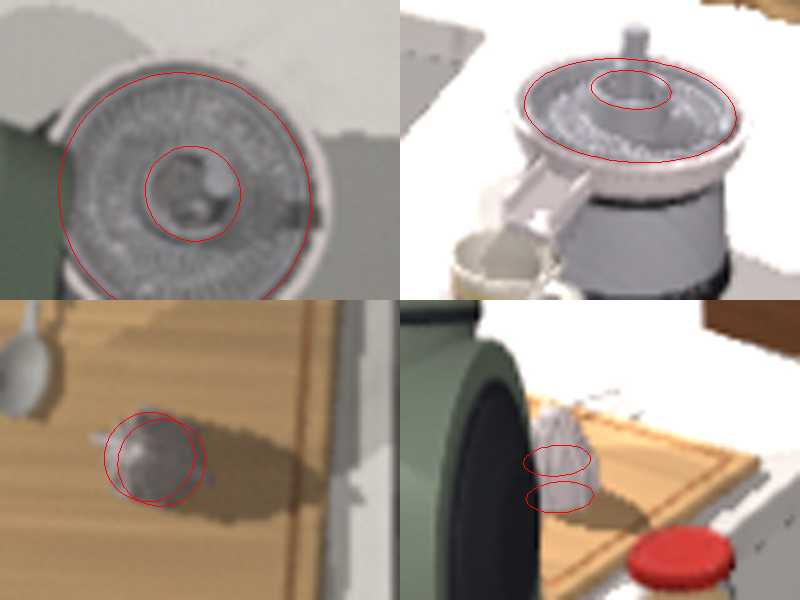

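The sieve sits level inside the bowl, with both red rings matching, and the cup is untouched. The reamer matches the model at (0.540, 0.270). Its fin tips are at crop (95,438) and (208,480), so yaw is about 1.215. I go there now.

>>> nudge_tcp:
  segments:
    - [0.07,0.052,-0.024,0,0,0,0]
    - [0.07,0.105,-0.048,0.0,0,0,-0.03]
    - [0.07,0.158,-0.072,0.0,0,0,-0.06]
    - [0.07,0.21,-0.096,0.0,0,0,-0.1]
    - [0.07,0.262,-0.12,0.01,0,0,-0.115]
  squeeze: 40

```text
clock: 12.52
position: [0.4911, 0.1901, 0.2014]
tool_rot: [3.141, -0.001, 1.218]
force: [0.2, -0.9, 0.3]
grip_width: 0.0704
finger_force: 0.0
```

```bash
python3 d.py .54 .27 .11 1.217
```

```text
t 12.53 pos [0.4911 0.1901 0.2014] rpy [ 3.1415e+00 -1.2000e-03  1.2183e+00] shift [0.0918 0.0183 0.0915] rot [ 0.0001 -0.0012  0.0013] F [ 0.2 -0.9  0.3] M [-0.03 -0.07 -0.  ] w 0.0704
```

>>> nudge_tcp:
  segments:
    - [0.07,0.045,0.009,0.02,0,0,0]
    - [0.07,0.092,0.018,0.04,0,0,0]
    - [0.07,0.092,0.018,0.07,0,0,0]
    - [0.07,0.092,0.018,0.0915,0,0,0]
    - [0.07,0.092,0.018,0.0915,0,0,0]

```text
clock: 13.15
position: [0.5388, 0.2676, 0.1082]
tool_rot: [-3.139, 0.002, 1.217]
force: [-0.9, -0.9, 0.4]
grip_width: 0.0701
finger_force: 0.0
```

>>> nudge_tcp:
  segments:
    - [0.07,0,0,0.03,0,0,0]
    - [0.07,0,0,0.06,0,0,0]
    - [0.07,0,0,0.075,0,0,0]
    - [0.07,0,0,0.085,0,0,0]
    - [0.07,0,0,0.088,0,0,0]

```text
clock: 13.78
position: [0.5396, 0.2684, 0.0218]
tool_rot: [-3.141, -0.0, 1.218]
force: [0.0, -0.3, 0.2]
grip_width: 0.07
finger_force: 0.0
```

```bash
python3 d.py .54 .27 .014 1.217
```

```text
t 13.78 pos [0.5396 0.2684 0.0218] rpy [-3.1411e+00 -4.0000e-04  1.2176e+00] shift [ 0.0017 -0.0001  0.0078] rot [-0.0005 -0.0004  0.0006] F [ 0.  -0.3  0.2] M [-0.03 -0.01 -0.01] w 0.07
```

>>> nudge_tcp:
  segments:
    - [0.07,0.0015,0,0.008,0,0,0]
    - [0.03,0.0015,0,0.008,0,0,0]
    - [0.03,0.0015,0,0.008,0,0,0]
    - [0.03,0.0015,0,0.008,0,0,0]
    - [0.03,0.0015,0,0.008,0,0,0]
  squeeze: 40

```text
clock: 14.4
position: [0.5399, 0.2698, 0.0138]
tool_rot: [-3.141, -0.0, 1.218]
force: [-1.2, 0.5, 4.2]
grip_width: 0.0438
finger_force: 41.1
```

```bash
python3 d.py .54 .27 .2 1.217
```

```text
t 14.4 pos [0.5399 0.2698 0.0138] rpy [-3.1410e+00 -4.0000e-04  1.2177e+00] shift [ 3.000e-04 -1.000e-04 -1.862e-01] rot [-0.0006 -0.0004  0.0007] F [-1.2  0.5  4.2] M [-0.06  0.27 -0.01] w 0.0438
```

>>> nudge_tcp:
  segments:
    - [0.03,0,0,-0.03,0,0,0]
    - [0.03,0,0,-0.08,0,0,0]
    - [0.03,0,0,-0.13,0,0,0]
    - [0.03,0,0,-0.18,0,0,0]
    - [0.03,0,0,-0.21,0,0,0]

```text
clock: 15.02
position: [0.5403, 0.2698, 0.226]
tool_rot: [3.141, -0.002, 1.218]
force: [0.1, 0.1, -0.8]
grip_width: 0.0435
finger_force: 40.9
```

```bash
python3 d.py .48 .03 .22 .8
```

```text
t 15.03 pos [0.5403 0.2698 0.226 ] rpy [ 3.1411e+00 -1.8000e-03  1.2176e+00] shift [-0.2459  0.0263  0.0056] rot [ 1.000e-04 -1.900e-03  4.176e-01] F [ 0.1  0.1 -0.8] M [0.04 0.05 0.01] w 0.0435
```

>>> nudge_tcp:
  segments:
    - [0.03,-0.05,0.0,0,0,0,0.08]
    - [0.03,-0.1,0.002,0,0,0,0.16]
    - [0.03,-0.15,0.008,0,0,0,0.24]
    - [0.03,-0.2,0.016,0,0,0,0.33]
    - [0.03,-0.246,0.026,0.003,0,0,0.418]

```text
clock: 15.65
position: [0.4787, 0.0284, 0.2207]
tool_rot: [-3.141, -0.001, 0.797]
force: [1.8, 0.5, -0.7]
grip_width: 0.0431
finger_force: 41.0
```

```bash
python3 d.py .50 -.22 .22 0
```

```text
t 15.65 pos [0.4787 0.0284 0.2207] rpy [-3.1409e+00 -5.0000e-04  7.9680e-01] shift [-0.1627  0.1888  0.0005] rot [-9.000e-04 -2.000e-04  7.968e-01] F [ 1.8  0.5 -0.7] M [ 0.02 -0.08 -0.03] w 0.0431
```

>>> nudge_tcp:
  segments:
    - [0.03,-0.033,0.038,0,0,0,0.16]
    - [0.03,-0.065,0.076,0,0,0,0.32]
    - [0.03,-0.098,0.113,0,0,0,0.48]
    - [0.03,-0.13,0.151,0,0,0,0.64]
    - [0.03,-0.163,0.189,0,0,0,0.797]

```text
clock: 16.27
position: [0.5013, -0.2201, 0.2204]
tool_rot: [-3.141, 0.0, -0.002]
force: [0.8, 0.9, -0.6]
grip_width: 0.0428
finger_force: 41.0
```

```bash
python3 d.py .552 -.3425 .2 -.33
```

```text
t 16.27 pos [ 0.5013 -0.2201  0.2204] rpy [-3.1411e+00  4.0000e-04 -2.0000e-03] shift [0.0509 0.1223 0.0204] rot [-0.0005  0.0005  0.328 ] F [ 0.8  0.9 -0.6] M [-0.01 -0.04  0.  ] w 0.0428
```

>>> nudge_tcp:
  segments:
    - [0.03,0.018,0.042,0,0,0,0.1]
    - [0.03,0.036,0.084,0,0,0,0.22]
    - [0.03,0.051,0.122,0,0,0,0.328]
    - [0.03,0.051,0.122,0.005,0,0,0.328]
    - [0.03,0.051,0.122,0.01,0,0,0.328]

```text
clock: 16.9
position: [0.5523, -0.3401, 0.2097]
tool_rot: [-3.141, 0.001, -0.325]
force: [-0.1, 0.0, -0.5]
grip_width: 0.0435
finger_force: 40.9
```

>>> nudge_tcp:
  segments:
    - [0.03,0,0,0,0,0,0]
    - [0.03,0,0,0,0,0,0]
    - [0.03,0,0,0,0,0,0]

```text
clock: 17.27
position: [0.5527, -0.3402, 0.2106]
tool_rot: [-3.141, 0.0, -0.325]
force: [-0.4, -0.3, -0.5]
grip_width: 0.0433
finger_force: 40.9
```

```bash
python3 d.py .552 -.3425 .2 -.33
```

Run:
```python
from h import *
A={n:np.mean([bot.grab_frame(n).astype(float) for _ in range(5)],0) for n in C}
o=bot.observe()['position']-[0,0,.0018]
ims=[]
for n,u0,v0 in(("top",440,195),("scene",395,195)):
    k=5;im=cv2.resize(np.clip(1.2*A[n][v0:v0+100,u0:u0+80],0,255).astype(np.uint8),None,fx=k,fy=k,interpolation=cv2.INTER_CUBIC)
    t=np.linspace(0,6.28,60)
    for r,z in((.021,0),(.021,.026),(.001,.062)):
        q=proj(n,np.c_[o[0]+r*np.cos(t),o[1]+r*np.sin(t),np.full(60,o[2]+z)]);cv2.polylines(im,[((q-[u0,v0]+.5)*k).astype(np.int32)],True,(0,0,255),1)
    q=proj(n,[[.5525,-.3424,.151]])[0];cv2.circle(im,tuple(int(i) for i in (q-[u0,v0]+.5)*k),3,(0,255,0),1)
    ims.append(im)
cv2.imwrite("pics/rm.png",np.hstack(ims))
```

```text
t 17.27 pos [ 0.5527 -0.3402  0.2106] rpy [-3.1413e+00  3.0000e-04 -3.2460e-01] shift [0.     0.0024 0.0106] rot [-0.0003  0.0003  0.0054] F [-0.4 -0.3 -0.5] M [ 0.02  0.01 -0.06] w 0.0433
```

View pics/rm.png

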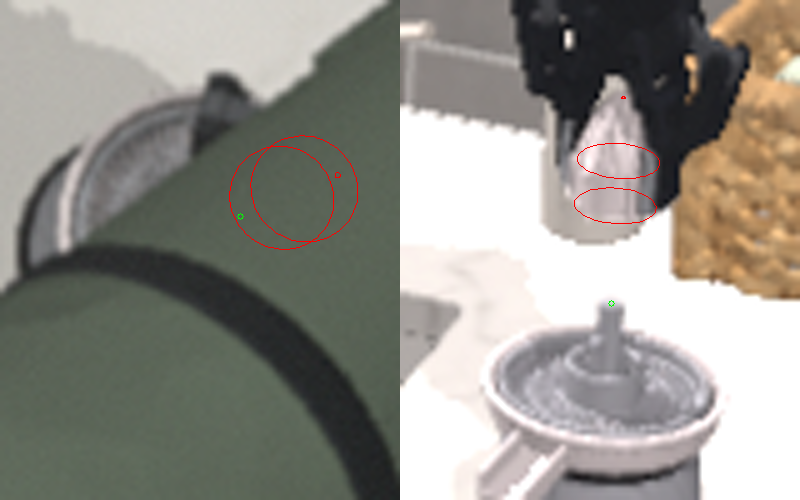

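The scene crop shows the reamer's skirt bottom at about (615,218), matching the model, and the spindle top lies right on its green mark at (611,303). I'll line up and lower it.

>>> nudge_tcp:
  segments:
    - [0.03,0,0.0022,0.02,0,0,0]
    - [0.03,0,0.0022,0.038,0,0,0]
    - [0.03,0,0.0022,0.048,0,0,0]
    - [0.03,0,0.0022,0.052,0,0,0]
    - [0.03,0,0.0022,0.052,0,0,0]

```text
clock: 18.4
position: [0.5519, -0.3427, 0.1582]
tool_rot: [3.142, 0.001, -0.325]
force: [-0.6, 0.7, -0.6]
grip_width: 0.043
finger_force: 41.0
```

```bash
python3 d.py .5525 -.3424 .15 -.33
```

```text
t 18.4 pos [ 0.5519 -0.3427  0.1582] rpy [ 3.1415e+00  9.0000e-04 -3.2530e-01] shift [ 0.0005 -0.0005  0.0082] rot [0.     0.0009 0.0047] F [-0.6  0.7 -0.6] M [-0.01 -0.02 -0.09] w 0.043
```

>>> nudge_tcp:
  segments:
    - [0.03,0,0,0.004,0,0,0]
    - [0.03,0,0,0.006,0,0,0]
    - [0.03,0,0,0.008,0,0,0]
    - [0.03,0,0,0.01,0,0,0]
    - [0.03,0,0,0.01,0,0,0]

```text
clock: 19.02
position: [0.5518, -0.3426, 0.1482]
tool_rot: [-3.142, 0.001, -0.325]
force: [-0.2, -0.7, -0.9]
grip_width: 0.043
finger_force: 41.0
```

```bash
python3 d.py .5525 -.3424 .137 -.33
```

```text
t 19.02 pos [ 0.5518 -0.3426  0.1482] rpy [-3.1415e+00  1.0000e-03 -3.2530e-01] shift [ 0.0006 -0.0005  0.0112] rot [-0.      0.001   0.0047] F [-0.2 -0.7 -0.9] M [-0.03 -0.   -0.04] w 0.043
```

>>> nudge_tcp:
  segments:
    - [0.03,0,0,0.004,0,0,0]
    - [0.03,0,0,0.008,0,0,0]
    - [0.03,0,0,0.011,0,0,0]
    - [0.03,0,0,0.011,0,0,0]

```text
clock: 19.52
position: [0.5517, -0.3426, 0.137]
tool_rot: [-3.142, 0.001, -0.325]
force: [0.2, 0.4, -0.1]
grip_width: 0.0432
finger_force: 41.0
```

>>> nudge_tcp:
  segments:
    - [0.03,0,0,0.002,0,0,0]
    - [0.03,0,0,0.004,0,0,0]
    - [0.03,0,0,0.005,0,0,0]
    - [0.03,0,0,0.005,0,0,0]

```text
clock: 20.02
position: [0.5518, -0.3427, 0.1322]
tool_rot: [-3.142, 0.001, -0.325]
force: [0.2, -0.2, -1.2]
grip_width: 0.0432
finger_force: 41.0
```

```bash
python3 d.py .5525 -.3424 .1188 -.33
```

```text
t 20.02 pos [ 0.5518 -0.3427  0.1322] rpy [-3.1415e+00  9.0000e-04 -3.2530e-01] shift [ 0.0006 -0.0005  0.0134] rot [-0.0001  0.0009  0.0047] F [ 0.2 -0.2 -1.2] M [-0.04  0.03  0.02] w 0.0432
```

>>> nudge_tcp:
  segments:
    - [0.03,0,0,0.002,0,0,0]
    - [0.03,0,0,0.003,0,0,0]
    - [0.03,0,0,0.003,0,0,0]

```text
clock: 20.4
position: [0.5518, -0.3426, 0.1292]
tool_rot: [-3.142, 0.001, -0.325]
force: [0.6, -0.4, -0.4]
grip_width: 0.0434
finger_force: 41.0
```

```bash
python3 d.py .5525 -.3424 .1188 -.33
```

```text
t 20.4 pos [ 0.5518 -0.3426  0.1292] rpy [-3.1415e+00  1.0000e-03 -3.2520e-01] shift [ 0.0006 -0.0004  0.0104] rot [-0.0001  0.001   0.0048] F [ 0.6 -0.4 -0.4] M [ 0.01 -0.01 -0.01] w 0.0434
```

>>> nudge_tcp:
  segments:
    - [0.03,0,0,0.003,0,0,0]
    - [0.03,0,0,0.006,0,0,0]
    - [0.03,0,0,0.008,0,0,0]
    - [0.03,0,0,0.008,0,0,0]

```text
clock: 20.9
position: [0.5517, -0.3426, 0.1211]
tool_rot: [-3.142, 0.001, -0.325]
force: [-0.6, 1.0, -0.2]
grip_width: 0.0434
finger_force: 41.0
```

>>> nudge_tcp:
  segments:
    - [0.03,0,0,0.001,0,0,0]
    - [0.03,0,0,0.002,0,0,0]
    - [0.03,0,0,0.0025,0,0,0]

```text
clock: 21.28
position: [0.5518, -0.3426, 0.1188]
tool_rot: [-3.142, 0.001, -0.325]
force: [0.1, 1.6, 4.2]
grip_width: 0.0433
finger_force: 41.5
```

```bash
python3 d.py .5525 -.3424 .1188 -.33
```

```text
t 21.27 pos [ 0.5518 -0.3426  0.1188] rpy [-3.1415e+00  8.0000e-04 -3.2520e-01] shift [ 0.0006 -0.0004 -0.    ] rot [-0.0001  0.0008  0.0048] F [0.1 1.6 4.2] M [ 0.04  0.13 -0.03] w 0.0433
```

It's fully home: contact came at TCP z 0.1188, where it should be. Next I release and withdraw, then check.

>>> nudge_tcp:
  segments:
    - [0.065,0,0,0,0,0,0]
    - [0.065,0,0,0,0,0,0]
    - [0.065,0,0,-0.01,0,0,0]
    - [0.065,0,0,-0.04,0,0,0]
    - [0.065,0,0,-0.09,0,0,0]

```text
clock: 21.9
position: [0.5513, -0.3423, 0.2095]
tool_rot: [-3.141, 0.003, -0.325]
force: [1.3, -0.5, 0.3]
grip_width: 0.0652
finger_force: 0.0
```

>>> nudge_tcp:
  segments:
    - [0.065,-0.04,-0.04,-0.03,0,0,0]
    - [0.065,-0.08,-0.08,-0.03,0,0,0]
    - [0.065,-0.11,-0.12,-0.03,0,0,0]
    - [0.065,-0.12,-0.17,-0.03,0,0,0]
    - [0.065,-0.12,-0.22,-0.03,0,0,0]

```text
clock: 22.52
position: [0.5083, -0.0942, 0.2398]
tool_rot: [-3.14, 0.0, -0.326]
force: [0.4, -0.1, 0.8]
grip_width: 0.0649
finger_force: 0.0
```

```bash
python3 d.py .5525 -.3424 .1188 -.33
```

Run:
```python
from h import *
A={n:np.mean([bot.grab_frame(n).astype(float) for _ in range(5)],0) for n in C}
ims=[]
for n,u0,v0 in(("top",440,195),("scene",390,235)):
    k=5;im=cv2.resize(np.clip(1.2*A[n][v0:v0+100,u0:u0+80],0,255).astype(np.uint8),None,fx=k,fy=k,interpolation=cv2.INTER_CUBIC)
    t=np.linspace(0,6.28,60)
    for r,z in((.056,.102),(.021,.143),(.001,.179)):
        q=proj(n,np.c_[.5523+r*np.cos(t),-.3425+r*np.sin(t),np.full(60,z)]);cv2.polylines(im,[((q-[u0,v0]+.5)*k).astype(np.int32)],True,(0,0,255),1)
    ims.append(im)
cv2.imwrite("pics/end.png",np.hstack(ims))
```

```text
t 22.52 pos [ 0.5083 -0.0942  0.2398] rpy [-3.140e+00  1.000e-04 -3.256e-01] shift [0.1212 0.2213 0.1207] rot [-0.0015  0.0001  0.0044] F [ 0.4 -0.1  0.8] M [-0.01 -0.1  -0.01] w 0.0649
```

View pics/end.png

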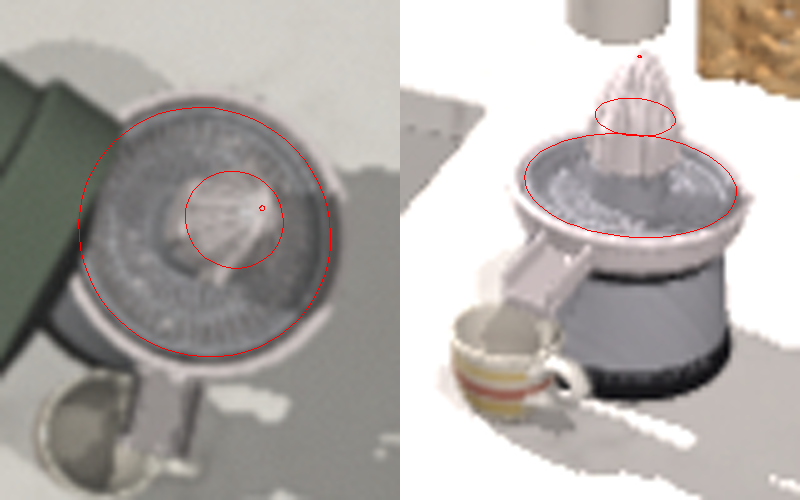

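The cone stands upright at its full-home height, with its tip at the predicted (640,57) mark. The sieve is level and the cup is in place.

```bash
python3 -c "
from workcell import bot
print(bot.job_done())"
```

```text
the job is handed in; nothing more can be done
None
```

The sieve is level in the bowl, the reamer is fully home on the crossbar, both are released, and the job was handed in at about 23 s; no verdict came back from the judge.

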